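# Sort the coffee capsules into the chest

### The job

Open the capsule chest's lid fully, so that it rests on its stop by itself. Then, with the lid standing open, put every coffee capsule on the counter into the liner tray of its own colour inside the chest (either way up will do), and finally shut the lid completely. Leave the bottle, the mug and the paper roll where they stand.

Things in the scene. Friction and masses are not known exactly. Their poses are not given: they have to be found in the camera images.
- chest: Wooden capsule chest, fixed to the counter, open box 160 (its x, front to back) x 320 (its y) x 62 mm high, walls and floor 6 mm; two dividers across make three compartments side by side along its y (each 99 mm wide, 148 mm front to back), covered by the lid. Origin: centre of its underside on the counter; z up. Its front is at -x, the hinge at +x.
- lid (a joint): Angle of the chest's clear lid (160 x 320 x 5 mm, dark wooden frame 7 mm thick, 0.25 kg). 0 = shut; grows as the front edge rises; 1.75 = resting open on its stop, leaning back a little past upright. It stays there by its weight; below about 1.5 it falls shut.
- lid_handle (a point): Middle of the lid's handle: a round steel bar 10 mm in diameter, 100 mm long along the chest's y, near the lid's front edge (20 mm behind that edge, 140 mm from the hinge). Its centre line stands 40 mm above the lid's underside, so 33 to 35 mm are free under the bar's centre; thin posts at its two ends. Axes turn with the lid.
- lid_hinge (a point): Middle of the lid's hinge line, which runs along the chest's y at the rear upper edge of the chest, 62 mm above the counter; level with the lid's underside. Axes turn with the lid.
- liner_red: Red plastic liner tray filling one of the chest's compartments (which one varies): 145 (x) x 96 (y) x 40 mm high, walls and floor 2 mm, fixed. Origin: centre of its underside, on the chest's inner floor 6 mm above the counter; axes as the chest's.
- liner_blue: Blue plastic liner tray filling one of the chest's compartments (which one varies): 145 (x) x 96 (y) x 40 mm high, walls and floor 2 mm, fixed. Origin: centre of its underside, on the chest's inner floor 6 mm above the counter; axes as the chest's.
- liner_yellow: Yellow plastic liner tray filling one of the chest's compartments (which one varies): 145 (x) x 96 (y) x 40 mm high, walls and floor 2 mm, fixed. Origin: centre of its underside, on the chest's inner floor 6 mm above the counter; axes as the chest's.
- red_0: Coffee capsule with a red body, 28 mm high, 15 g: at first it stands on its silver foil flange (37 mm across, 3 mm thick), the coloured body above it is 29 mm across. Origin: centre of the foil face; z along the capsule from foil to the narrow end. May be absent (None).
- red_1: Coffee capsule with a red body, 28 mm high, 15 g: at first it stands on its silver foil flange (37 mm across, 3 mm thick), the coloured body above it is 29 mm across. Origin: centre of the foil face; z along the capsule from foil to the narrow end. May be absent (None).
- red_2: Coffee capsule with a red body, 28 mm high, 15 g: at first it stands on its silver foil flange (37 mm across, 3 mm thick), the coloured body above it is 29 mm across. Origin: centre of the foil face; z along the capsule from foil to the narrow end. May be absent (None).
- blue_0: Coffee capsule with a blue body, 28 mm high, 15 g: at first it stands on its silver foil flange (37 mm across, 3 mm thick), the coloured body above it is 29 mm across. Origin: centre of the foil face; z along the capsule from foil to the narrow end. May be absent (None).
- blue_1: Coffee capsule with a blue body, 28 mm high, 15 g: at first it stands on its silver foil flange (37 mm across, 3 mm thick), the coloured body above it is 29 mm across. Origin: centre of the foil face; z along the capsule from foil to the narrow end. May be absent (None).
- blue_2: Coffee capsule with a blue body, 28 mm high, 15 g: at first it stands on its silver foil flange (37 mm across, 3 mm thick), the coloured body above it is 29 mm across. Origin: centre of the foil face; z along the capsule from foil to the narrow end. May be absent (None).
- yellow_0: Coffee capsule with a yellow body, 28 mm high, 15 g: at first it stands on its silver foil flange (37 mm across, 3 mm thick), the coloured body above it is 29 mm across. Origin: centre of the foil face; z along the capsule from foil to the narrow end. May be absent (None).
- yellow_1: Coffee capsule with a yellow body, 28 mm high, 15 g: at first it stands on its silver foil flange (37 mm across, 3 mm thick), the coloured body above it is 29 mm across. Origin: centre of the foil face; z along the capsule from foil to the narrow end. May be absent (None).
- yellow_2: Coffee capsule with a yellow body, 28 mm high, 15 g: at first it stands on its silver foil flange (37 mm across, 3 mm thick), the coloured body above it is 29 mm across. Origin: centre of the foil face; z along the capsule from foil to the narrow end. May be absent (None).
- mat: Square cork mat 240 x 240 x 3 mm, fixed to the counter, on which the capsules stand at first. Origin: centre of its underside.
- syrup: Black syrup bottle, 52 mm across, 150 mm tall, standing; not part of the job. Origin: centre of its foot.
- mug: White mug, 80 mm across, 90 mm tall, standing; not part of the job. Origin: centre of its foot.
- paper_roll: Kitchen paper roll, 110 mm across, 220 mm tall, standing; not part of the job. Origin: centre of its foot.
Mind the look-alikes: they are no part of the job. Leave any pink or purple look-alike of the yellow_1 alone.

How it is judged (in metres and radians):
On the way, in this order (a step that is already met when the one before it is completed fails the run):
1. the lid rests open on its stop, let go of (value of joint lid above 1.68 rad and contact force between the fingers and chest below 0.5 N), for 0.3 s.
2. with the lid still open, every capsule lies in the liner of its own colour (value of joint lid above 1.5 rad and x of red_0 in the frame of liner_red between -0.073 and 0.073 m and y of red_0 in the frame of liner_red between -0.049 and 0.049 m and z of red_0 in the frame of liner_red between -0.002 and 0.055 m and x of red_1 in the frame of liner_red between -0.073 and 0.073 m and y of red_1 in the frame of liner_red between -0.049 and 0.049 m and z of red_1 in the frame of liner_red between -0.002 and 0.055 m and x of red_2 in the frame of liner_red between -0.073 and 0.073 m and y of red_2 in the frame of liner_red between -0.049 and 0.049 m and z of red_2 in the frame of liner_red between -0.002 and 0.055 m and x of blue_0 in the frame of liner_blue between -0.073 and 0.073 m and y of blue_0 in the frame of liner_blue between -0.049 and 0.049 m and z of blue_0 in the frame of liner_blue between -0.002 and 0.055 m and x of blue_1 in the frame of liner_blue between -0.073 and 0.073 m and y of blue_1 in the frame of liner_blue between -0.049 and 0.049 m and z of blue_1 in the frame of liner_blue between -0.002 and 0.055 m and x of blue_2 in the frame of liner_blue between -0.073 and 0.073 m and y of blue_2 in the frame of liner_blue between -0.049 and 0.049 m and z of blue_2 in the frame of liner_blue between -0.002 and 0.055 m and x of yellow_0 in the frame of liner_yellow between -0.073 and 0.073 m and y of yellow_0 in the frame of liner_yellow between -0.049 and 0.049 m and z of yellow_0 in the frame of liner_yellow between -0.002 and 0.055 m and x of yellow_1 in the frame of liner_yellow between -0.073 and 0.073 m and y of yellow_1 in the frame of liner_yellow between -0.049 and 0.049 m and z of yellow_1 in the frame of liner_yellow between -0.002 and 0.055 m and x of yellow_2 in the frame of liner_yellow between -0.073 and 0.073 m and y of yellow_2 in the frame of liner_yellow between -0.049 and 0.049 m and z of yellow_2 in the frame of liner_yellow between -0.002 and 0.055 m), for 0.2 s.
At the end, for the whole second after the job is handed in: The lid is shut (within 0.04 rad), every capsule present lies at rest inside the liner tray of its own colour (either way up), and the bottle, mug and paper roll stand upright within 30 mm of where they were (value of joint lid below 0.04 rad and x of red_0 in the frame of liner_red between -0.073 and 0.073 m and y of red_0 in the frame of liner_red between -0.049 and 0.049 m and z of red_0 in the frame of liner_red between -0.002 and 0.055 m and x of red_1 in the frame of liner_red between -0.073 and 0.073 m and y of red_1 in the frame of liner_red between -0.049 and 0.049 m and z of red_1 in the frame of liner_red between -0.002 and 0.055 m and x of red_2 in the frame of liner_red between -0.073 and 0.073 m and y of red_2 in the frame of liner_red between -0.049 and 0.049 m and z of red_2 in the frame of liner_red between -0.002 and 0.055 m and x of blue_0 in the frame of liner_blue between -0.073 and 0.073 m and y of blue_0 in the frame of liner_blue between -0.049 and 0.049 m and z of blue_0 in the frame of liner_blue between -0.002 and 0.055 m and x of blue_1 in the frame of liner_blue between -0.073 and 0.073 m and y of blue_1 in the frame of liner_blue between -0.049 and 0.049 m and z of blue_1 in the frame of liner_blue between -0.002 and 0.055 m and x of blue_2 in the frame of liner_blue between -0.073 and 0.073 m and y of blue_2 in the frame of liner_blue between -0.049 and 0.049 m and z of blue_2 in the frame of liner_blue between -0.002 and 0.055 m and x of yellow_0 in the frame of liner_yellow between -0.073 and 0.073 m and y of yellow_0 in the frame of liner_yellow between -0.049 and 0.049 m and z of yellow_0 in the frame of liner_yellow between -0.002 and 0.055 m and x of yellow_1 in the frame of liner_yellow between -0.073 and 0.073 m and y of yellow_1 in the frame of liner_yellow between -0.049 and 0.049 m and z of yellow_1 in the frame of liner_yellow between -0.002 and 0.055 m and x of yellow_2 in the frame of liner_yellow between -0.073 and 0.073 m and y of yellow_2 in the frame of liner_yellow between -0.049 and 0.049 m and z of yellow_2 in the frame of liner_yellow between -0.002 and 0.055 m and linear speed of each of red_0, red_1, red_2, blue_0, blue_1, blue_2, yellow_0, yellow_1, yellow_2 below 0.05 m/s and angle between each of syrup, mug, paper_roll's own z axis and vertical below 0.2 rad and distance of each of syrup, mug, paper_roll from where it was at the start of the episode below 0.03 m); the robot touches nothing.
It fails at once if the syrup bottle is knocked over or pushed more than 30 mm (angle between syrup's own z axis and vertical above 0.5 rad or distance of syrup from where it was at the start of the episode above 0.03 m).
It fails at once if the mug is knocked over or pushed more than 30 mm (angle between mug's own z axis and vertical above 0.5 rad or distance of mug from where it was at the start of the episode above 0.03 m).
It fails at once if the paper roll is knocked over or pushed more than 30 mm (angle between paper_roll's own z axis and vertical above 0.5 rad or distance of paper_roll from where it was at the start of the episode above 0.03 m).
Of red_0, red_1, red_2, blue_0, blue_1, blue_2, yellow_0, yellow_1, yellow_2 only 5 to 7 are there at a start; the rules pass over those that are not, and their reading is None.
At some moment in a run one of red_0, red_1, red_2, blue_0, blue_1, blue_2, yellow_0, yellow_1, yellow_2 may be knocked a few centimetres aside while the robot is not near it.
Once in a run the grip may slacken for a moment while it holds something.
It also fails if it takes over 210 s, if anything falls off the work surface, if the arm or the gripper's body presses on something with over 40 N, if the wrist force passes 120 N, or if a joint passes its speed limit or range.

### The arm

A 7-joint arm with a two-finger parallel gripper is mounted at the origin on the work surface. World frame = base frame: x ahead of the robot, y to its left, z up, the work surface at z = 0. Lengths are in mm, angles in rad, forces in N, time in s.
With the tool pointing down it reaches from about 350 to 900 mm from the base axis. Payload 7.2 kg.
Tool frame: the origin (TCP) lies on the centre line of the jaws, within the pads' length; the fingertips stand 14 mm ahead of it and the grasp point (between the pads) lies 5 mm behind it; z points along the fingers, y is the line along which they close (so a half turn about z gives the same grasp; the last joint's range is limited). The gripper opens to 88 mm and grips with 3 to 60 N. Pads are 20 mm wide; open, the fingers measure 115 mm over their backs; the gripper's body (75 mm by 178 mm) begins 61 mm behind the grasp point.
Start: joints at [-1.194, 0.411, -0.013, 1.596, 0.006, 1.134, -0.082], TCP at [268.933, 564.184, 236.653] pointing down, gripper open.
Joint ranges: [-2.95, 2.95], [-0.29, 1.99], [-1.47, 1.44], [0.14, 2.54], [-1.03, 4.17], [0.13, 1.85], [-2.86, 2.86]. Speed limits (rad/s): [2.39, 2.39, 3.01, 3.01, 3.14, 3.14, 3.14].

### API

Orientations are given as a rotation vector (axis times angle).
In Python, from workcell import arm, grab_frame gives the robot as it stands.
- The arm moves only by the tool carry_out, never from a script. Its argument "increments" is a list of rows, each a list of 6 numbers: the shift along the tool's x, y, z in mm, then the turn, a rotation vector about the tool's x, y, z in rad. A call has 1 to 12 rows; each row is the pose to reach, as a shift and turn from the pose commanded when the call began, along the tool's axes at that moment; what a row does not reach only later rows make up. A row lasts 1/8 s, in which the tool goes at most 62.5 mm and 10.7 degrees, less where a joint would pass 70% of its speed; a pose out of reach is approached as far as the arm can. A call with a gripper value outside its range is refused whole. "hand" is the opening, from 0 (shut) to 1 (fully open), set as the call begins (left out, the last holds). The fingers move at their own pace and stop on an object; "force" is the grip in N (left out, the last holds). Time passes only in rows, so rows that repeat a pose let the fingers close. It gives the time, the measured TCP pose, the force, the opening and the grip force at its end, in the units of the state.
- arm.get_obs(): the state, without advancing time (a new reading comes with each control period).
- grab_frame(name): name is "scene" or "side" or "wrist"; returns a dict with "pixels" (384x512x3 uint8, blue, green, red), "depth" (384x512 float32, mm along the optical axis (not along the pixel's ray), 0 where there is no reading), "fx", "fy", "cx", "cy" (pixels), "D" ([k1, k2, p1, p2, k3] as OpenCV has them; the pictures are not rectified), "rvec" (rotation vector, rad) and "tvec" (3), from world to camera coordinates, as OpenCV has them; the wrist camera has in their place "tool_from_camera" (4x4, takes a point from camera to tool coordinates, whose origin is the TCP and whose axes are the flange's). Camera axes: x right, y down, z forward; pixel columns grow to the right and rows downward; lengths in mm; the calibration is good to about 2 mm. A picture is of the moment at which its call begins: read the wrist's pose just before it.
- arm.sign_off(): hands the job in; it is judged then, once.
The state is a dict: "t": time; "joint_pos": joint angles; "qd": joint speeds; "joint_efforts": joint torques, N m; "tcp_pos": TCP position; "tcp_rot": TCP orientation; "wrist_force": force on the tool from outside, world axes, zero at the start; "ft_torque": the same for the moment, N m; "finger_gap": finger opening in mm; "grip_force": force on a finger pad.
Only numpy, scipy, OpenCV 4.12 (cv2) and the standard library are available. Lean on these libraries where they do the work, as an engineer would, in place of code of your own. Each camera call takes 0.05 s, during which the arm holds its last target. There are 200 camera calls.

## Working session

There is one attempt and no reset: what is moved stays moved. The work goes in short steps, Python scripts to look and compute and a tool call to move; the robot and the scene stay as the last step left them, time stands still between calls to the robot, and variables do not carry over. Pictures are saved under pics/ and viewed, at most 14 in all, crops included, and the job is handed in when it is done.

Besides the shell and the picture viewer there is one more tool, called after "Emit:" as name(argument=value, ...) on one line, values as JSON. carry_out: Moves the arm, as the interface text tells. Its arguments: {"type":"object","properties":{"increments":{"type":"array"},"hand":{"type":"number"},"force":{"type":"number"}},"required":["increments"]}

```bash
ls; mkdir -p pics; cat > h.py <<'E'
import numpy as np, cv2
from workcell import arm, grab_frame
from scipy.spatial.transform import Rotation as R
def cloud(f, pose=None):
    d=f["depth"].astype(float); h,w=d.shape
    K=np.array([[f["fx"],0,f["cx"]],[0,f["fy"],f["cy"]],[0,0,1.]])
    u,v=np.meshgrid(np.arange(w),np.arange(h))
    p=cv2.undistortPoints(np.stack([u,v],-1).reshape(-1,1,2).astype(np.float64),K,np.array(f["D"],float)).reshape(h,w,2)
    P=np.dstack([p[...,0]*d,p[...,1]*d,d])
    if "rvec" in f:
        M=R.from_rotvec(np.ravel(f["rvec"])).as_matrix(); W=(P-np.ravel(f["tvec"]))@M
    else:
        T=np.array(f["tool_from_camera"]); P=P@T[:3,:3].T+T[:3,3]
        W=P@R.from_rotvec(pose["tcp_rot"]).as_matrix().T+np.array(pose["tcp_pos"])
    W[d==0]=np.nan
    return W
E
python3 - <<'E'
from h import *
o=arm.get_obs(); print({k:np.round(v,3) for k,v in o.items()}); print(R.from_rotvec(o["tcp_rot"]).as_matrix().round(3))
fs={n:grab_frame(n) for n in("scene","side","wrist")}
for n,f in fs.items():
    cv2.imwrite(f"pics/{n}0.png",f["pixels"]); W=cloud(f,o); np.save(n+"0.npy",W)
    print(n,{k:np.round(v,3) for k,v in f.items() if k not in("pixels","depth")})
E
```

```text
pics
{'t': np.float64(0.0), 'joint_pos': array([-1.194,  0.412, -0.013,  1.597,  0.006,  1.134, -0.082]), 'qd': array([-0.001, -0.001,  0.001, -0.001,  0.001, -0.   ,  0.   ]), 'joint_efforts': array([-0.0000e+00, -5.8794e+01,  6.4200e-01, -2.9109e+01, -5.4000e-02,
        1.8000e-02,  0.0000e+00]), 'tcp_pos': array([268.742, 563.706, 235.809]), 'tcp_rot': array([-6.930e-01, -3.064e+00,  3.000e-03]), 'wrist_force': array([-0.443,  0.293, -0.486]), 'ft_torque': array([-0.026, -0.02 ,  0.017]), 'grip_force': np.float64(0.0), 'finger_gap': np.float64(87.812)}
[[-0.903  0.43  -0.001]
 [ 0.43   0.903 -0.002]
 [-0.    -0.002 -1.   ]]
scene {'fx': np.float64(425.767), 'fy': np.float64(425.767), 'cx': np.float64(259.883), 'cy': np.float64(194.462), 'D': array([-0.111,  0.   ,  0.   ,  0.   ,  0.   ]), 'rvec': array([ 1.468,  1.946, -0.904]), 'tvec': array([ 102.207, -308.763, 1765.009])}
side {'fx': np.float64(449.0), 'fy': np.float64(449.0), 'cx': np.float64(248.464), 'cy': np.float64(189.354), 'D': array([-0.13,  0.  ,  0.  ,  0.  ,  0.  ]), 'rvec': array([ 2.129, -0.432,  0.221]), 'tvec': array([-546.958,  228.064, 1136.125])}
wrist {'fx': np.float64(316.649), 'fy': np.float64(316.649), 'cx': np.float64(253.874), 'cy': np.float64(190.561), 'D': array([0.02, 0.  , 0.  , 0.  , 0.  ]), 'tool_from_camera': array([[-2.00000e-03, -9.52000e-01, -3.07000e-01,  8.50680e+01],
       [ 1.00000e+00, -2.00000e-03, -0.00000e+00,  1.92000e-01],
       [-1.00000e-03, -3.07000e-01,  9.52000e-01, -1.47331e+02],
       [ 0.00000e+00,  0.00000e+00,  0.00000e+00,  1.00000e+00]])}
```

View pics/scene0.png

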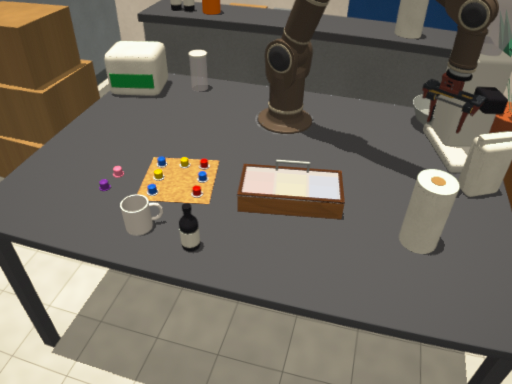

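View pics/side0.png

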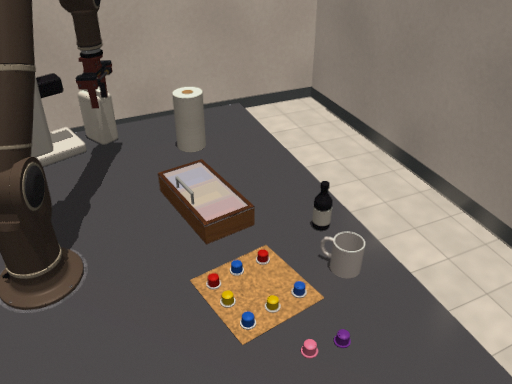

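The scene shows 7 capsules on the mat (3 blue, 2 red, 2 yellow), with pink and purple decoys at (118,171) and (104,185). The chest is at (290,190) with its handle toward the robot at (293,161). The mug, bottle and roll stand behind. Next I'll measure them.

```bash
cat >> h.py <<'E'
HUE={"red":((0,8),(172,180)),"yellow":((20,35),),"blue":((100,120),),"purple":((125,150),),"pink":((160,172),)}
def caps(f,W,zmin=12,zmax=45,box=None):
    hsv=cv2.cvtColor(f["pixels"],cv2.COLOR_BGR2HSV).astype(int); out=[]
    for c,rs in HUE.items():
        m=np.zeros(hsv.shape[:2],bool)
        for a,b in rs: m|=(hsv[...,0]>=a)&(hsv[...,0]<=b)
        m&=(hsv[...,1]>110)&(hsv[...,2]>50)&(W[...,2]>zmin)&(W[...,2]<zmax)
        if box is not None: m&=(W[...,0]>box[0])&(W[...,0]<box[1])&(W[...,1]>box[2])&(W[...,1]<box[3])
        n,l,s,ce=cv2.connectedComponentsWithStats(m.astype(np.uint8),connectivity=4)
        for i in range(1,n):
            if s[i,4]<12: continue
            p=W[l==i]; zt=np.percentile(p[:,2],90); t=p[p[:,2]>zt-5]
            (x,y),r=cv2.minEnclosingCircle(t[:,:2].astype(np.float32))
            out.append((c,round(x),round(y),round(zt),round(r),int(s[i,4]),tuple(ce[i].round().astype(int).tolist())))
    return out
E
python3 - <<'E'
from h import *
for n in("scene","side"):
    f=dict(pixels=cv2.imread(f"pics/{n}0.png")); W=np.load(n+"0.npy")
    print(n); [print(c) for c in caps(f,W)]
    z=W[...,2]
    # chest-height points
    v,u=np.mgrid[:384,:512]
    reg=((u>225)&(u<355)&(v>150)&(v<220)) if n=="scene" else ((u>150)&(u<260)&(v>155)&(v<240))
    t=W[reg&(z>58)&(z<76)]; (c,s,a)=cv2.minAreaRect(t[:,:2].astype(np.float32)); print("chest",np.round(c),np.round(s),a, np.round(cv2.boxPoints((c,s,a))), np.median(t[:,2]))
    h=W[reg&(z>88)&(z<115)]; print("handle",len(h),np.nanmean(h,0).round(), cv2.minAreaRect(h[:,:2].astype(np.float32)) if len(h)>3 else "")
    m=((z>40)&(z<260)&(W[...,0]>150)&(W[...,0]<1100)).astype(np.uint8); k,l,s,_=cv2.connectedComponentsWithStats(m)
    for i in range(1,k):
        if s[i,4]>150: p=W[l==i]; print("obj",np.percentile(p,[1,50,99],axis=0).round().tolist(),s[i,:4])
E
```

```text
scene
('red', 414, -194, 34, 15, 62, (204, 162))
('red', 542, -461, 27, 14, 37, (118, 171))
('red', 565, -160, 34, 13, 66, (196, 190))
('yellow', 427, -261, 34, 14, 63, (184, 161))
('yellow', 518, -320, 35, 14, 75, (158, 173))
('blue', -1884, 265, 41, 180, 218, (373, 6))
('blue', -1885, 729, 40, 71, 96, (437, 14))
('blue', 448, -344, 35, 14, 53, (161, 160))
('blue', 487, -171, 35, 12, 57, (202, 175))
('blue', 600, -303, 34, 12, 63, (152, 188))
('purple', 617, -467, 32, 16, 65, (103, 183))
chest [495. 129.] [170. 322.] 9.814571380615234 [[384. 273.]
 [439. -44.]
 [606. -16.]
 [551. 302.]] 69.38738850573687
handle 121 [439. 119. 105.] ((439.16925048828125, 118.19476318359375), (11.682029724121094, 108.55577850341797), 11.033855438232422)
obj [[160.0, 662.0, 41.0], [291.0, 720.0, 140.0], [320.0, 803.0, 224.0]] [448 132  64  58]
obj [[403.0, -27.0, 42.0], [515.0, 132.0, 69.0], [599.0, 292.0, 108.0]] [237 160 108  50]
obj [[529.0, 476.0, 43.0], [615.0, 522.0, 169.0], [631.0, 580.0, 225.0]] [401 169  58  77]
obj [[711.0, -311.0, 41.0], [747.0, -269.0, 70.0], [790.0, -210.0, 93.0]] [120 194
[... 695 characters left out ...]
9375), (11.136819839477539, 107.21814727783203), 11.389843940734863)
obj [[454.0, 2354.0, 42.0], [734.0, 2385.0, 130.0], [1090.0, 2419.0, 236.0]] [97  0 92 32]
obj [[151.0, 2354.0, 42.0], [206.0, 2385.0, 139.0], [274.0, 2411.0, 257.0]] [51  4 25 33]
obj [[202.0, 511.0, 42.0], [260.0, 688.0, 131.0], [320.0, 770.0, 256.0]] [78 87 39 50]
obj [[521.0, 471.0, 42.0], [565.0, 487.0, 148.0], [625.0, 569.0, 220.0]] [173  87  32  56]
obj [[396.0, -40.0, 41.0], [493.0, 90.0, 66.0], [594.0, 284.0, 104.0]] [157 159  97  74]
obj [[754.0, -125.0, 41.0], [773.0, -110.0, 92.0], [800.0, -85.0, 150.0]] [313 181  20  40]
obj [[710.0, -316.0, 41.0], [745.0, -276.0, 69.0], [789.0, -218.0, 91.0]] [321 232  45  36]
```

Emit:
carry_out(increments=[[-345,-331,80,0,0,0.946],[-345,-331,80,0,0,0.946],[-345,-331,80,0,0,0.946],[-345,-331,80,0,0,0.946],[-345,-331,80,0,0,0.946],[-345,-331,80,0,0,0.946],[-345,-331,80,0,0,0.946],[-345,-331,80,0,0,0.946],[-345,-331,80,0,0,0.946],[-345,-331,80,0,0,0.946],[-345,-331,80,0,0,0.946],[-345,-331,80,0,0,0.946]], hand=0.5)

```text
t: 1.65
tcp_pos: [437.7, 118.1, 156.7]
tcp_rot: [-2.01, -2.414, -0.0]
wrist_force: [0.3, 0.1, 0.9]
finger_gap: 43.4
grip_force: 0.0
```

```bash
python3 - <<'E'
from h import *
o=arm.get_obs(); print(o["t"],o["joint_pos"].round(2),o["tcp_pos"].round(1)); print(R.from_rotvec(o["tcp_rot"]).as_matrix().round(3))
f=grab_frame("wrist"); W=cloud(f,o); z=W[...,2]
h=W[(z>92)&(z<116)&(W[...,0]>400)&(W[...,0]<480)&(W[...,1]>40)&(W[...,1]<190)]
t=h[h[:,2]>98]; print(len(t),cv2.minAreaRect(t[:,:2].astype(np.float32)),np.percentile(t[:,2],[50,95]))
cv2.imwrite("pics/w1.png",f["pixels"])
E
```

```text
1.65 [-0.68  0.22  0.36  2.11 -0.1   0.83 -0.08] [437.7 118.1 156.7]
[[-0.181  0.983  0.   ]
 [ 0.983  0.181  0.   ]
 [ 0.     0.    -1.   ]]
2167 ((436.6393737792969, 120.16348266601562), (9.827089309692383, 108.91416931152344), 9.895740509033203) [105.35542793 106.78670959]
```

Emit:
carry_out(increments=[[0,-1,40,0,0,0],[0,-1,59,0,0,0],[0,-1,59,0,0,0]])

```text
t: 2.08
tcp_pos: [436.0, 116.8, 96.7]
tcp_rot: [-2.011, -2.412, 0.004]
wrist_force: [0.1, -0.1, 0.7]
finger_gap: 43.8
grip_force: 0.0
```

Emit:
carry_out(increments=[[0,0,0,0,0,0],[0,0,0,0,0,0],[0,0,0,0,0,0],[0,0,0,0,0,0],[0,0,0,0,0,0]], hand=0, force=15)

```text
t: 2.7
tcp_pos: [437.6, 117.0, 98.1]
tcp_rot: [2.012, 2.412, 0.002]
wrist_force: [1.2, 0.9, 2.7]
finger_gap: 9.5
grip_force: 15.0
```

```bash
python3 - <<'E'
import numpy as np
g=lambda t:np.array([-140*np.cos(t)+40*np.sin(t),140*np.sin(t)+40*np.cos(t)])
for t in np.linspace(0,1.75,15): d=g(t)-g(0); print(round(t,3),[0,round(d[0]),-round(d[1]),0,0,0])
E
```

```text
0.0 [0, 0, 0, 0, 0, 0]
0.125 [0, 6, -17, 0, 0, 0]
0.25 [0, 14, -33, 0, 0, 0]
0.375 [0, 24, -48, 0, 0, 0]
0.5 [0, 36, -62, 0, 0, 0]
0.625 [0, 50, -74, 0, 0, 0]
0.75 [0, 65, -85, 0, 0, 0]
0.875 [0, 81, -93, 0, 0, 0]
1.0 [0, 98, -99, 0, 0, 0]
1.125 [0, 116, -104, 0, 0, 0]
1.25 [0, 134, -105, 0, 0, 0]
1.375 [0, 152, -105, 0, 0, 0]
1.5 [0, 170, -102, 0, 0, 0]
1.625 [0, 188, -98, 0, 0, 0]
1.75 [0, 204, -91, 0, 0, 0]
```

Emit:
carry_out(increments=[[0,6,-17,0,0,0],[0,14,-33,0,0,0],[0,24,-48,0,0,0],[0,36,-62,0,0,0],[0,50,-74,0,0,0],[0,65,-85,0,0,0],[0,81,-93,0,0,0],[0,98,-99,0,0,0],[0,116,-104,0,0,0],[0,134,-105,0,0,0],[0,152,-105,0,0,0],[0,152,-105,0,0,0]])

```text
t: 4.2
tcp_pos: [587.4, 143.4, 202.7]
tcp_rot: [2.013, 2.411, -0.0]
wrist_force: [-0.0, -1.7, 4.4]
finger_gap: 9.4
grip_force: 15.0
```

Emit:
carry_out(increments=[[0,18,3,0,0,0],[0,36,7,0,0,0],[0,44,10,0,0,0],[0,50,13,0,0,0],[0,50,13,0,0,0]])

```text
t: 4.82
tcp_pos: [635.5, 152.1, 189.2]
tcp_rot: [2.013, 2.411, -0.002]
wrist_force: [0.6, -3.7, -1.3]
finger_gap: 9.5
grip_force: 15.0
```

```bash
python3 - <<'E'
from h import *
f=grab_frame("side"); cv2.imwrite("pics/s2.png",f["pixels"])
E
```

```text
(no output)
```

View pics/s2.png

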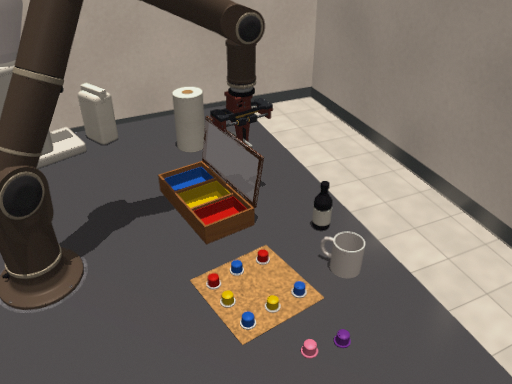

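The lid is open, held near its stop at (232,160). The liners are red at (220,211), yellow at (207,193) and blue at (188,180). Next I'll release the handle and rise.

Emit:
carry_out(increments=[[0,0,0,0,0,0],[0,0,0,0,0,0],[0,0,0,0,0,0],[0,0,0,0,0,0]], hand=0.24)

```text
t: 5.38
tcp_pos: [635.6, 153.3, 189.7]
tcp_rot: [-2.012, -2.412, -0.001]
wrist_force: [-0.1, 0.9, -0.6]
finger_gap: 21.2
grip_force: 0.0
```

Emit:
carry_out(increments=[[0,0,-30,0,0,0],[0,0,-60,0,0,0],[0,0,-90,0,0,0],[0,0,-90,0,0,0]])

```text
t: 5.88
tcp_pos: [636.9, 153.1, 282.2]
tcp_rot: [2.011, 2.41, 0.006]
wrist_force: [-0.2, 0.6, 0.1]
finger_gap: 21.0
grip_force: 0.0
```

```bash
cat >> h.py <<'E'
def plan(x,y,z,yaw_ty,o=None):
    "tool shift and turn to world x,y,z with tool pointing down and tool y at yaw_ty"
    o=o or arm.get_obs(); M=R.from_rotvec(o["tcp_rot"])
    c,s=np.cos(yaw_ty),np.sin(yaw_ty)
    T=np.array([[-0,0,0],[0,0,0],[0,0,-1.]]); T[:,1]=[c,s,0]; T[:,2]=[0,0,-1]; T[:,0]=np.cross(T[:,1],T[:,2])
    return M.inv().apply(np.array([x,y,z])-o["tcp_pos"]).round(1), (M.inv()*R.from_matrix(T)).as_rotvec().round(3)
E
python3 - <<'E'
from h import *
o=arm.get_obs(); print(o["t"],o["joint_pos"].round(2),o["tcp_pos"].round(1))
for n in("side","scene"):
    f=grab_frame(n); W=cloud(f); z=W[...,2]
    # lid angle from lid points
    q=(W-np.array([496,128,62]))@np.array([[.984,.178,0],[-.178,.984,0],[0,0,1.]]).T
    m=(q[...,0]>60)&(q[...,0]<180)&(abs(q[...,1])<158)&(q[...,2]>20)&(q[...,2]<165)
    p=q[m]; print(n,len(p)); b=[(round(k),np.round(np.percentile(p[abs(p[:,2]-k)<8][:,0],[10,50,90]))) for k in (40,80,120,150)]; print(b)
    [print(c) for c in caps(f,W,zmax=40,box=(300,750,-500,-60))]
print(plan(486,-175,150,np.deg2rad(-80)))
E
```

```text
5.875 [-0.58  0.44  0.39  1.48 -0.17  1.25  0.02] [636.9 153.1 282.2]
side 2666
[(40, array([87., 89., 91.])), (80, array([94., 96., 98.])), (120, array([101., 103., 106.])), (150, array([107., 109., 114.]))]
('red', 564, -166, 30, 14, 101, (263, 255))
('red', 415, -199, 32, 13, 120, (213, 279))
('red', 538, -468, 29, 13, 136, (310, 346))
('yellow', 426, -267, 31, 15, 135, (227, 296))
('yellow', 519, -323, 31, 14, 133, (272, 301))
('blue', 484, -178, 30, 13, 103, (236, 266))
('blue', 596, -309, 31, 13, 121, (299, 287))
('blue', 446, -346, 31, 14, 139, (248, 318))
('purple', 617, -473, 28, 14, 154, (343, 336))
scene 3981
[(40, array([89., 91., 94.])), (80, array([ 96.,  98., 101.])), (120, array([103., 106., 108.])), (150, array([110., 113., 115.]))]
('red', 416, -195, 35, 14, 62, (204, 162))
('red', 540, -461, 28, 14, 37, (118, 171))
('red', 566, -161, 33, 13, 67, (196, 190))
('yellow', 424, -263, 34, 15, 65, (184, 161))
('yellow', 520, -322, 35, 15, 72, (158, 173))
('blue', 447, -344, 35, 15, 55, (161, 160))
('blue', 486, -173, 34, 13, 56, (202, 175))
('blue', 600, -303, 33, 14, 63, (152, 189))
('purple', 619, -471, 32, 14, 67, (103, 183))
(array([-296. , -205.9,  129.2]), array([-0.   , -0.   ,  1.576]))
```

Emit:
carry_out(increments=[[-381,-210,-18,0,0,1.576],[-381,-210,-18,0,0,1.576],[-381,-210,-18,0,0,1.576],[-381,-210,-18,0,0,1.576],[-381,-210,-18,0,0,1.576],[-381,-210,-18,0,0,1.576],[-381,-210,-18,0,0,1.576],[-381,-210,-18,0,0,1.576],[-381,-210,-18,0,0,1.576],[-381,-210,-18,0,0,1.576],[-381,-210,-18,0,0,1.576],[-381,-210,-18,0,0,1.576]], hand=0.6)

```text
t: 7.48
tcp_pos: [497.3, -259.3, 297.4]
tcp_rot: [-3.129, -0.276, 0.0]
wrist_force: [0.0, -0.1, -1.2]
finger_gap: 53.0
grip_force: 0.0
```

```bash
python3 - <<'E'
from h import *
o=arm.get_obs(); print(o["t"],o["joint_pos"].round(2),o["tcp_pos"].round(1))
print(R.from_rotvec(o["tcp_rot"]).as_matrix().round(3))
f=grab_frame("wrist"); W=cloud(f,o); cv2.imwrite("pics/w3.png",f["pixels"])
C=caps(f,W,box=(300,750,-550,-60))
for c in C: print(c, plan(c[1],c[2],70,np.deg2rad(-80),o)[0])
E
```

```text
7.475 [-0.27  0.32  0.87  1.71 -0.26  1.23 -0.74] [ 497.3 -259.3  297.4]
[[ 0.985  0.175 -0.   ]
 [ 0.175 -0.985  0.   ]
 [-0.    -0.    -1.   ]]
('red', 563, -163, 31, 14, 418, (189, 91)) [ 81.6 -83.2 227.4]
('red', 539, -458, 23, 12, 94, (401, 148)) [  6.3 203.  227.4]
('red', 415, -195, 31, 14, 342, (200, 202)) [-69.7 -77.7 227.5]
('yellow', 518, -320, 31, 14, 375, (301, 147)) [  9.8  63.5 227.4]
('yellow', 426, -263, 31, 14, 351, (249, 203)) [-70.8  -8.8 227.4]
('blue', 597, -303, 31, 13, 375, (303, 84)) [ 90.5  60.6 227.4]
('blue', 486, -174, 31, 13, 348, (191, 151)) [  3.9 -85.9 227.4]
('blue', 446, -342, 31, 14, 272, (306, 201)) [-65.   72.5 227.4]
('purple', 617, -470, 28, 14, 512, (434, 91)) [ 81.  228.5 227.4]
```

Emit:
carry_out(increments=[[82,-83,200,0,0,0],[82,-83,200,0,0,0],[82,-83,200,0,0,0],[82,-83,200,0,0,0],[82,-83,200,0,0,0],[82,-83,240,0,0,0],[82,-83,275,0,0,0],[82,-83,275,0,0,0]])

```text
t: 8.52
tcp_pos: [562.5, -164.7, 22.8]
tcp_rot: [-3.13, -0.272, 0.003]
wrist_force: [-0.3, -0.4, 0.7]
finger_gap: 52.7
grip_force: 0.0
```

Emit:
carry_out(increments=[[0,0,0,0,0,0],[0,0,0,0,0,0],[0,0,0,0,0,0],[0,0,0,0,0,0],[0,0,-54,0,0,0],[0,0,-108,0,0,0],[0,0,-108,0,0,0]], hand=0, force=12)

```text
t: 9.4
tcp_pos: [566.0, -164.5, 135.0]
tcp_rot: [3.128, 0.274, 0.012]
wrist_force: [0.9, -1.5, -1.0]
finger_gap: 28.9
grip_force: 12.0
```

Emit:
carry_out(increments=[[-66,-193,0,0,0,0],[-66,-193,0,0,0,0],[-66,-193,0,0,0,0],[-66,-193,0,0,0,0],[-66,-193,0,0,0,0],[-66,-193,50,0,0,0],[-66,-193,99,0,0,0],[-66,-193,99,0,0,0]])

```text
t: 10.4
tcp_pos: [464.2, 13.1, 29.5]
tcp_rot: [3.128, 0.27, -0.007]
wrist_force: [-0.4, 0.2, 0.5]
finger_gap: 28.8
grip_force: 12.4
```

Emit:
carry_out(increments=[[0,0,0,0,0,0],[0,0,0,0,0,0],[0,0,0,0,0,0],[0,0,-50,0,0,0],[0,0,-99,0,0,0],[-86,198,-99,0,0,0],[-86,198,-99,0,0,0],[-86,198,-99,0,0,0],[-86,198,-99,0,0,0],[-86,198,-99,0,0,0]], hand=0.55)

```text
t: 11.65
tcp_pos: [414.2, -196.9, 131.4]
tcp_rot: [3.13, 0.267, 0.002]
wrist_force: [0.1, 0.8, 0.5]
finger_gap: 48.3
grip_force: 0.0
```

```bash
python3 - <<'E'
from h import *
o=arm.get_obs(); print(o["t"],o["joint_pos"].round(2),o["tcp_pos"].round(1))
for n in("side",):
    f=grab_frame(n); W=cloud(f); cv2.imwrite("pics/s4.png",f["pixels"][130:380,130:380])
    [print(c) for c in caps(f,W,zmax=45,box=(300,750,-500,310))]
E
```

```text
11.65 [-0.36  0.34  0.86  2.14 -0.36  0.8  -0.67] [ 414.2 -196.9  131.4]
('red', 565, 48, 42, 42, 203, (232, 204))
('red', 414, -200, 32, 14, 119, (213, 279))
('red', 538, -468, 29, 14, 124, (309, 346))
('yellow', 571, 120, 43, 13, 28, (225, 192))
('yellow', 426, -266, 31, 14, 135, (227, 296))
('yellow', 518, -324, 31, 14, 136, (272, 301))
('blue', 448, 275, 41, 37, 161, (176, 178))
('blue', 485, -176, 30, 15, 97, (236, 266))
('blue', 597, -308, 31, 13, 115, (299, 287))
('blue', 446, -346, 31, 13, 138, (248, 318))
('purple', 618, -473, 28, 14, 152, (343, 336))
('pink', 541, -467, 28, 9, 24, (311, 342))
```

View pics/s4.png

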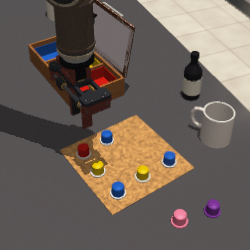

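Red B is placed. The gripper at crop (85,110) is over red A at (83,150), and the others haven't moved.

Emit:
carry_out(increments=[[0,0,50,0,0,0],[0,0,90,0,0,0],[0,0,108,0,0,0],[0,0,108,0,0,0]])

```text
t: 12.2
tcp_pos: [414.5, -193.1, 21.8]
tcp_rot: [-3.128, -0.277, 0.004]
wrist_force: [0.3, 0.5, -0.2]
finger_gap: 48.6
grip_force: 0.0
```

Emit:
carry_out(increments=[[0,0,0,0,0,0],[0,0,0,0,0,0],[0,0,0,0,0,0],[0,0,0,0,0,0],[0,0,-54,0,0,0],[0,0,-108,0,0,0],[0,0,-108,0,0,0]], hand=0)

```text
t: 13.08
tcp_pos: [416.9, -195.5, 133.8]
tcp_rot: [3.129, 0.274, 0.01]
wrist_force: [0.6, -0.1, -0.4]
finger_gap: 28.5
grip_force: 12.0
```

Emit:
carry_out(increments=[[126,-198,0,0,0,0],[126,-198,0,0,0,0],[126,-198,0,0,0,0],[126,-198,0,0,0,0],[126,-198,0,0,0,0],[126,-198,0,0,0,0],[126,-198,50,0,0,0],[126,-198,99,0,0,0],[126,-198,99,0,0,0]])

```text
t: 14.2
tcp_pos: [502.3, 19.9, 29.7]
tcp_rot: [3.129, 0.269, -0.008]
wrist_force: [-0.3, -0.1, -0.2]
finger_gap: 28.9
grip_force: 18.0
```

Emit:
carry_out(increments=[[0,0,0,0,0,0],[0,0,0,0,0,0],[0,0,0,0,0,0],[0,0,-50,0,0,0],[0,0,-99,0,0,0],[-127,267,-99,0,0,0],[-127,267,-99,0,0,0],[-127,267,-99,0,0,0],[-127,267,-99,0,0,0],[-127,267,-99,0,0,0],[-127,267,-60,0,0,0],[-127,267,-60,0,0,0]], hand=0.55)

```text
t: 15.7
tcp_pos: [424.3, -262.5, 90.6]
tcp_rot: [-3.128, -0.272, 0.005]
wrist_force: [0.4, -0.0, -0.1]
finger_gap: 48.3
grip_force: 0.0
```

Emit:
carry_out(increments=[[0,0,50,0,0,0],[0,0,69,0,0,0],[0,0,69,0,0,0]])

```text
t: 16.08
tcp_pos: [425.6, -262.5, 22.7]
tcp_rot: [-3.129, -0.275, 0.002]
wrist_force: [-0.9, -0.7, -0.2]
finger_gap: 47.8
grip_force: 0.0
```

Emit:
carry_out(increments=[[0,0,0,0,0,0],[0,0,0,0,0,0],[0,0,0,0,0,0],[0,0,0,0,0,0],[0,0,-54,0,0,0],[0,0,-108,0,0,0],[0,0,-108,0,0,0]], hand=0)

```text
t: 16.95
tcp_pos: [427.8, -264.2, 134.2]
tcp_rot: [3.127, 0.274, 0.01]
wrist_force: [-0.6, 0.4, -0.3]
finger_gap: 28.5
grip_force: 12.0
```

Emit:
carry_out(increments=[[87,-373,0,0,0,0],[87,-373,0,0,0,0],[87,-373,0,0,0,0],[87,-373,0,0,0,0],[87,-373,0,0,0,0],[87,-373,0,0,0,0],[87,-373,0,0,0,0],[87,-373,0,0,0,0],[87,-373,50,0,0,0],[87,-373,99,0,0,0],[87,-373,99,0,0,0]])

```text
t: 18.32
tcp_pos: [445.5, 116.5, 29.9]
tcp_rot: [3.127, 0.268, -0.006]
wrist_force: [-0.7, -0.2, 1.2]
finger_gap: 28.7
grip_force: 12.7
```

Emit:
carry_out(increments=[[0,0,0,0,0,0],[0,0,0,0,0,0],[0,0,0,0,0,0],[0,0,-50,0,0,0],[0,0,-99,0,0,0],[-6,445,-99,0,0,0],[-6,445,-99,0,0,0],[-6,445,-99,0,0,0],[-6,445,-99,0,0,0],[-6,445,-99,0,0,0],[-6,445,-99,0,0,0],[-6,445,-99,0,0,0]], hand=0.55)

```text
t: 19.82
tcp_pos: [517.4, -314.0, 131.4]
tcp_rot: [-3.129, -0.276, -0.002]
wrist_force: [1.0, -0.1, 0.7]
finger_gap: 48.5
grip_force: 0.0
```

```bash
python3 - <<'E'
from h import *
o=arm.get_obs(); print(o["t"],o["joint_pos"].round(2),o["tcp_pos"].round(1))
for n in("side","scene"):
    f=grab_frame(n); W=cloud(f); cv2.imwrite(f"pics/{n}5.png",f["pixels"])
    [print(c) for c in caps(f,W,zmax=45,box=(300,750,-500,310))]
E
```

```text
19.825 [-0.09  0.6   0.79  1.79 -0.51  0.97 -0.47] [ 517.4 -314.   131.4]
('red', 518, 42, 42, 76, 539, (217, 209))
('red', 538, -468, 28, 14, 102, (309, 347))
('yellow', 502, 140, 42, 79, 419, (203, 190))
('yellow', 448, 113, 36, 12, 33, (190, 204))
('yellow', 519, -325, 31, 14, 143, (273, 302))
('blue', 484, 241, 42, 76, 357, (188, 175))
('blue', 485, -178, 30, 14, 97, (236, 265))
('blue', 597, -308, 32, 13, 118, (299, 287))
('blue', 445, -347, 31, 13, 140, (248, 318))
('purple', 617, -474, 28, 15, 154, (343, 336))
('pink', 538, -463, 29, 9, 16, (308, 342))
('red', 542, -461, 28, 15, 32, (118, 171))
('yellow', 520, -319, 34, 14, 71, (158, 173))
('blue', 445, -342, 34, 15, 55, (161, 160))
('blue', 487, -172, 34, 13, 58, (202, 175))
('blue', 598, -305, 33, 14, 62, (152, 188))
('purple', 619, -470, 32, 13, 64, (104, 183))
```

View pics/side5.png

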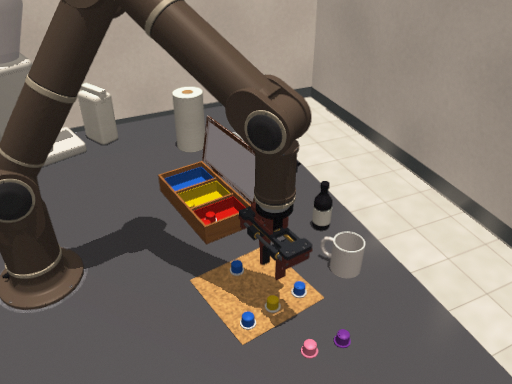

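Red capsules are visible in the red tray at (208,217) and the yellow one is in place. The rest haven't moved, and the gripper is above yellow B at (273,302).

Emit:
carry_out(increments=[[0,0,0,0,0,0],[0,0,50,0,0,0],[0,0,90,0,0,0],[0,0,108,0,0,0],[0,0,108,0,0,0]])

```text
t: 20.55
tcp_pos: [517.1, -310.2, 22.1]
tcp_rot: [-3.128, -0.278, 0.002]
wrist_force: [-0.5, 0.4, 0.2]
finger_gap: 48.4
grip_force: 0.0
```

Emit:
carry_out(increments=[[0,0,0,0,0,0],[0,0,0,0,0,0],[0,0,0,0,0,0],[0,0,0,0,0,0],[0,0,-54,0,0,0],[0,0,-108,0,0,0],[0,0,-108,0,0,0]], hand=0)

```text
t: 21.42
tcp_pos: [518.6, -314.1, 134.7]
tcp_rot: [3.126, 0.273, 0.009]
wrist_force: [-0.3, -0.5, -0.7]
finger_gap: 28.8
grip_force: 12.0
```

Emit:
carry_out(increments=[[46,-445,0,0,0,0],[46,-445,0,0,0,0],[46,-445,0,0,0,0],[46,-445,0,0,0,0],[46,-445,0,0,0,0],[46,-445,0,0,0,0],[46,-445,0,0,0,0],[46,-445,0,0,0,0],[46,-445,0,0,0,0],[46,-445,50,0,0,0],[46,-445,99,0,0,0],[46,-445,99,0,0,0]])

```text
t: 22.92
tcp_pos: [483.0, 130.5, 29.5]
tcp_rot: [3.127, 0.268, -0.008]
wrist_force: [-0.2, 0.4, 1.1]
finger_gap: 28.9
grip_force: 18.8
```

Emit:
carry_out(increments=[[0,0,0,0,0,0],[0,0,0,0,0,0],[0,0,0,0,0,0],[0,0,-50,0,0,0],[0,0,-99,0,0,0],[-50,300,-99,0,0,0],[-50,300,-99,0,0,0],[-50,300,-99,0,0,0],[-50,300,-99,0,0,0],[-50,300,-99,0,0,0],[-50,300,-99,0,0,0],[-50,300,-99,0,0,0]], hand=0.55)

```text
t: 24.42
tcp_pos: [487.7, -169.8, 130.9]
tcp_rot: [-3.129, -0.274, -0.001]
wrist_force: [0.6, 0.1, 0.3]
finger_gap: 48.6
grip_force: 0.0
```

```bash
python3 - <<'E'
from h import *
ps=[]; o=arm.get_obs(); print(o["t"],o["tcp_pos"].round(1),plan(486,-174,22.3,np.deg2rad(-79.95),o))
f=grab_frame("side"); W=cloud(f); cv2.imwrite("pics/s6.png",f["pixels"])
[print(c) for c in caps(f,W,zmax=45,box=(300,750,-500,310))]
o=arm.get_obs(); print(o["tcp_pos"].round(1))
E
```

```text
24.425 [ 487.7 -169.8  130.9] (array([ -2.5,   3.9, 108.6]), array([-0.001, -0.   , -0.001]))
('red', 486, 41, 40, 45, 315, (208, 213))
('red', 586, 41, 43, 8, 14, (240, 204))
('red', 537, -469, 28, 14, 129, (310, 346))
('yellow', 475, 163, 42, 48, 304, (194, 194))
('yellow', 449, 113, 37, 12, 33, (190, 204))
('blue', 482, 242, 42, 75, 360, (188, 176))
('blue', 484, -176, 30, 15, 105, (236, 266))
('blue', 596, -309, 32, 13, 115, (299, 287))
('blue', 446, -346, 30, 14, 139, (248, 318))
('purple', 618, -473, 29, 14, 155, (343, 336))
('pink', 539, -468, 28, 10, 22, (311, 343))
[ 487.9 -168.9  130.8]
```

Emit:
carry_out(increments=[[-2,4,50,0,0,0],[-2,4,90,0,0,0],[-2,4,108,0,0,0],[-2,4,108,0,0,0]])

```text
t: 24.98
tcp_pos: [486.3, -173.5, 22.2]
tcp_rot: [-3.129, -0.277, 0.003]
wrist_force: [-0.5, 0.6, 0.5]
finger_gap: 48.4
grip_force: 0.0
```

Emit:
carry_out(increments=[[0,0,0,0,0,0],[0,0,0,0,0,0],[0,0,0,0,0,0],[0,0,0,0,0,0],[0,0,-54,0,0,0],[0,0,-108,0,0,0],[0,0,-108,0,0,0]], hand=0)

```text
t: 25.85
tcp_pos: [488.6, -175.4, 134.3]
tcp_rot: [3.129, 0.274, 0.011]
wrist_force: [0.2, 0.0, -0.2]
finger_gap: 28.7
grip_force: 12.0
```

Emit:
carry_out(increments=[[12,-401,0,0,0,0],[12,-401,0,0,0,0],[12,-401,0,0,0,0],[12,-401,0,0,0,0],[12,-401,0,0,0,0],[12,-401,0,0,0,0],[12,-401,0,0,0,0],[12,-401,0,0,0,0],[12,-401,0,0,0,0],[12,-401,50,0,0,0],[12,-401,98,0,0,0],[12,-401,98,0,0,0]])

```text
t: 27.35
tcp_pos: [428.0, 219.7, 30.9]
tcp_rot: [3.127, 0.269, -0.005]
wrist_force: [-0.3, -0.7, 0.7]
finger_gap: 28.4
grip_force: 12.0
```

Emit:
carry_out(increments=[[0,0,0,0,0,0],[0,0,0,0,0,0],[0,0,0,0,0,0],[0,0,-50,0,0,0],[0,0,-99,0,0,0]], hand=0.55)

```text
t: 27.98
tcp_pos: [428.2, 222.2, 133.1]
tcp_rot: [3.129, 0.274, -0.001]
wrist_force: [-0.0, 0.9, 0.4]
finger_gap: 48.4
grip_force: 0.0
```

Emit:
carry_out(increments=[[-81,559,0,0,0,0],[-81,559,0,0,0,0],[-81,559,0,0,0,0],[-81,559,0,0,0,0],[-81,559,0,0,0,0],[-81,559,0,0,0,0],[-81,559,0,0,0,0],[-81,559,0,0,0,0],[-81,559,0,0,0,0],[-81,559,0,0,0,0],[-81,559,0,0,0,0]])

```text
t: 29.35
tcp_pos: [445.7, -341.8, 131.7]
tcp_rot: [-3.129, -0.273, -0.0]
wrist_force: [-0.7, 0.9, -0.1]
finger_gap: 48.5
grip_force: 0.0
```

```bash
python3 - <<'E'
from h import *
o=arm.get_obs(); print(o["t"],o["joint_pos"].round(2),o["tcp_pos"].round(1),plan(446,-342,22.3,np.deg2rad(-79.95),o))
f=grab_frame("side"); W=cloud(f); cv2.imwrite("pics/s7.png",f["pixels"])
[print(c) for c in caps(f,W,zmax=45,box=(300,750,-500,310))]
E
```

```text
29.35 [-0.05  0.54  0.85  1.9  -0.51  0.93 -0.35] [ 445.7 -341.8  131.7] (array([  0.2,   0.4, 109.4]), array([-0.001, -0.   , -0.001]))
('red', 503, 47, 40, 56, 355, (210, 212))
('red', 539, -468, 28, 14, 103, (309, 346))
('yellow', 499, 154, 42, 72, 463, (202, 192))
('yellow', 448, 112, 36, 13, 33, (190, 204))
('blue', 484, 241, 42, 77, 366, (188, 176))
('blue', 433, 217, 36, 13, 24, (175, 187))
('blue', 597, -308, 31, 13, 117, (299, 287))
('blue', 446, -346, 31, 13, 142, (248, 318))
('purple', 617, -474, 28, 15, 153, (343, 336))
('pink', 537, -464, 29, 10, 21, (308, 342))
```

View pics/s7.png

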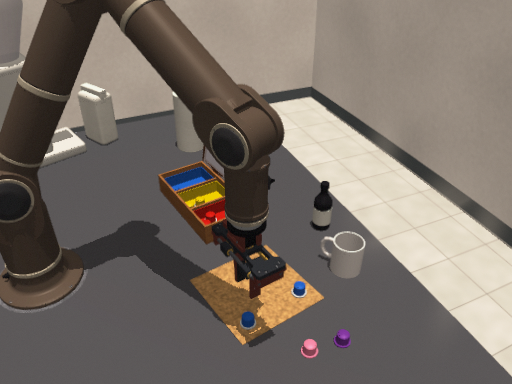

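Blue B is in its tray. The gripper is over blue A at (248,318), and blue C is still at (299,287).

Emit:
carry_out(increments=[[0,0,50,0,0,0],[0,0,90,0,0,0],[0,0,109,0,0,0],[0,0,109,0,0,0]])

```text
t: 29.9
tcp_pos: [446.1, -340.7, 22.2]
tcp_rot: [-3.128, -0.277, 0.002]
wrist_force: [0.4, 0.3, 0.9]
finger_gap: 48.6
grip_force: 0.0
```

Emit:
carry_out(increments=[[0,0,0,0,0,0],[0,0,0,0,0,0],[0,0,0,0,0,0],[0,0,0,0,0,0],[0,0,-54,0,0,0],[0,0,-108,0,0,0],[0,0,-108,0,0,0]], hand=0)

```text
t: 30.78
tcp_pos: [447.7, -343.9, 134.7]
tcp_rot: [3.126, 0.273, 0.009]
wrist_force: [0.3, -0.1, -1.2]
finger_gap: 28.7
grip_force: 12.0
```

Emit:
carry_out(increments=[[121,-559,0,0,0,0],[121,-559,0,0,0,0],[121,-559,0,0,0,0],[121,-559,0,0,0,0],[121,-559,0,0,0,0],[121,-559,0,0,0,0],[121,-559,0,0,0,0],[121,-559,0,0,0,0],[121,-559,0,0,0,0],[121,-559,0,0,0,0],[121,-559,0,0,0,0],[121,-559,0,0,0,0]])

```text
t: 32.28
tcp_pos: [467.9, 227.3, 130.6]
tcp_rot: [3.13, 0.27, -0.001]
wrist_force: [0.0, -0.0, 0.2]
finger_gap: 28.5
grip_force: 12.0
```

Emit:
carry_out(increments=[[0,0,50,0,0,0],[0,0,97,0,0,0],[0,0,97,0,0,0]])

```text
t: 32.65
tcp_pos: [466.4, 226.5, 31.8]
tcp_rot: [3.127, 0.269, -0.007]
wrist_force: [-0.2, -0.5, -0.0]
finger_gap: 28.8
grip_force: 12.0
```

Emit:
carry_out(increments=[[0,0,0,0,0,0],[0,0,0,0,0,0],[0,0,0,0,0,0],[0,0,-50,0,0,0],[0,0,-99,0,0,0]], hand=0.55)

```text
t: 33.28
tcp_pos: [467.8, 229.2, 134.3]
tcp_rot: [3.129, 0.274, -0.0]
wrist_force: [0.1, 1.4, -0.2]
finger_gap: 48.5
grip_force: 0.0
```

Emit:
carry_out(increments=[[35,547,0,0,0,0],[35,547,0,0,0,0],[35,547,0,0,0,0],[35,547,0,0,0,0],[35,547,0,0,0,0],[35,547,0,0,0,0],[35,547,0,0,0,0],[35,547,0,0,0,0],[35,547,0,0,0,0],[35,547,0,0,0,0],[35,547,0,0,0,0],[35,547,0,0,0,0]])

```text
t: 34.78
tcp_pos: [598.0, -301.1, 132.7]
tcp_rot: [-3.128, -0.278, -0.0]
wrist_force: [-0.1, -0.2, 0.1]
finger_gap: 48.1
grip_force: 0.0
```

```bash
python3 - <<'E'
from h import *
o=arm.get_obs(); print(o["t"],o["joint_pos"].round(2),o["tcp_pos"].round(1),plan(597,-303,22.3,np.deg2rad(-79.95),o))
f=grab_frame("scene"); W=cloud(f); cv2.imwrite("pics/c8.png",f["pixels"])
[print(c) for c in caps(f,W,zmax=45,box=(300,750,-500,310))]
f=grab_frame("side"); W=cloud(f); cv2.imwrite("pics/s8.png",f["pixels"])
[print(c) for c in caps(f,W,zmax=45,box=(300,750,-500,310))]
E
```

```text
34.775 [-0.11  0.71  0.8   1.62 -0.56  1.06 -0.54] [ 598.  -301.1  132.7] (array([ -1.4,   1.9, 110.4]), array([-0.001, -0.   ,  0.002]))
('red', 541, -461, 28, 13, 33, (118, 171))
('blue', 599, -302, 34, 15, 60, (152, 189))
('purple', 619, -469, 31, 13, 66, (104, 183))
('red', 519, 36, 42, 76, 541, (218, 209))
('red', 539, -469, 28, 15, 88, (309, 347))
('yellow', 501, 137, 43, 78, 491, (203, 192))
('yellow', 449, 112, 36, 12, 33, (190, 204))
('blue', 484, 242, 41, 77, 381, (187, 176))
('blue', 466, 223, 36, 14, 38, (185, 184))
('blue', 596, -308, 31, 13, 116, (299, 287))
('purple', 617, -474, 29, 14, 152, (343, 336))
```

Emit:
carry_out(increments=[[-1,2,50,0,0,0],[-1,2,90,0,0,0],[-1,2,110,0,0,0],[-1,2,110,0,0,0]])

```text
t: 35.38
tcp_pos: [596.5, -304.6, 21.8]
tcp_rot: [-3.129, -0.275, 0.003]
wrist_force: [0.1, 0.3, -0.5]
finger_gap: 48.0
grip_force: 0.0
```

Emit:
carry_out(increments=[[0,0,0,0,0,0],[0,0,0,0,0,0],[0,0,0,0,0,0],[0,0,0,0,0,0],[0,0,-54,0,0,0],[0,0,-108,0,0,0],[0,0,-108,0,0,0]], hand=0)

```text
t: 36.25
tcp_pos: [598.8, -307.2, 135.6]
tcp_rot: [3.126, 0.273, 0.011]
wrist_force: [0.2, -0.8, -1.0]
finger_gap: 28.8
grip_force: 12.0
```

Emit:
carry_out(increments=[[-75,-547,-10,0,0,0],[-75,-547,-10,0,0,0],[-75,-547,-10,0,0,0],[-75,-547,-10,0,0,0],[-75,-547,-10,0,0,0],[-75,-547,-10,0,0,0],[-75,-547,-10,0,0,0],[-75,-547,-10,0,0,0],[-75,-547,-10,0,0,0],[-75,-547,-10,0,0,0],[-75,-547,-10,0,0,0],[-75,-547,-10,0,0,0]])

```text
t: 37.75
tcp_pos: [428.3, 218.7, 140.6]
tcp_rot: [3.13, 0.27, -0.0]
wrist_force: [0.4, 0.4, 0.7]
finger_gap: 28.5
grip_force: 12.0
```

```bash
python3 - <<'E'
from h import *
o=arm.get_obs(); print(o["t"],o["joint_pos"].round(2),o["tcp_pos"].round(1),o["finger_gap"])
f=grab_frame("wrist"); cv2.imwrite("pics/w9.png",f["pixels"])
E
```

```text
37.75 [-1.33  0.41  0.97  2.09 -0.45  0.86 -1.5 ] [428.3 218.7 140.6] 28.46059741658326
```

View pics/w9.png

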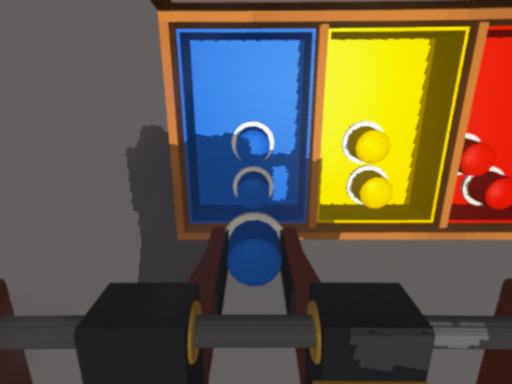

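The wrist view shows two blue capsules at (253,145) and (253,187), two yellow at (370,145) and (375,190), and the red ones at the right. The rear of each tray is free. I'll flip the tool so the camera side faces away from the lid.

Emit:
carry_out(increments=[[0,0,0,0,0,-0.18],[0,0,0,0,0,-0.36],[0,0,0,0,0,-0.54],[0,0,0,0,0,-0.72],[0,0,0,0,0,-0.9],[0,0,0,0,0,-1.08],[0,0,0,0,0,-1.26],[0,0,0,0,0,-1.44],[0,0,0,0,0,-1.57],[0,0,0,0,0,-1.57]])

```text
t: 39.05
tcp_pos: [428.4, 219.1, 140.7]
tcp_rot: [-2.024, -2.403, -0.0]
wrist_force: [-0.2, 0.3, -0.5]
finger_gap: 28.5
grip_force: 12.0
```

Emit:
carry_out(increments=[[0,0,0,0,0,-0.18],[0,0,0,0,0,-0.36],[0,0,0,0,0,-0.54],[0,0,0,0,0,-0.72],[0,0,0,0,0,-0.9],[0,0,0,0,0,-1.08],[0,0,0,0,0,-1.26],[0,0,0,0,0,-1.44],[0,0,0,0,0,-1.57],[0,0,0,0,0,-1.57]])

```text
t: 40.3
tcp_pos: [428.2, 219.6, 140.6]
tcp_rot: [0.264, -3.13, 0.0]
wrist_force: [0.1, -0.9, 0.3]
finger_gap: 28.3
grip_force: 12.0
```

```bash
python3 - <<'E'
from h import *
o=arm.get_obs(); print(o["t"],o["joint_pos"].round(2),o["tcp_pos"].round(1),o["finger_gap"])
a,b=541,-144.3; ax=np.array([.985,.175]); bx=np.array([.175,-.985]); p=a*ax+b*bx
print(p,plan(p[0],p[1],31,np.deg2rad(100.05),o))
E
```

```text
40.3 [-0.76  0.28  0.22  2.05 -0.09  0.81  1.25] [428.2 219.6 140.6] 28.294829925809303
[507.6325 236.8105] (array([-81.2,   3.7, 109.6]), array([-0.   , -0.   , -0.007]))
```

Emit:
carry_out(increments=[[-40,4,0,0,0,0],[-81,4,0,0,0,0],[-81,4,0,0,0,0],[-81,4,50,0,0,0],[-81,4,85,0,0,0],[-81,4,109,0,0,0],[-81,4,109,0,0,0]])

```text
t: 41.18
tcp_pos: [505.3, 237.3, 30.2]
tcp_rot: [0.267, -3.127, 0.003]
wrist_force: [0.7, 0.7, 0.1]
finger_gap: 28.7
grip_force: 12.0
```

Emit:
carry_out(increments=[[0,0,0,0,0,0],[0,0,0,0,0,0],[0,0,0,0,0,0],[0,0,-50,0,0,0],[0,0,-100,0,0,0],[40,0,-160,0,0,0],[40,0,-220,0,0,0],[40,0,-260,0,0,0],[40,0,-260,0,0,0]], hand=0.5)

```text
t: 42.3
tcp_pos: [469.1, 232.0, 296.0]
tcp_rot: [-0.271, 3.123, 0.007]
wrist_force: [1.0, -0.1, -0.2]
finger_gap: 43.8
grip_force: 0.0
```

```bash
python3 - <<'E'
from h import *
o=arm.get_obs(); print(o["t"],o["joint_pos"].round(2),o["tcp_pos"].round(1))
a=grab_frame("wrist")["pixels"]; f=grab_frame("side"); b=f["pixels"]
cv2.imwrite("pics/m10.png",cv2.resize(np.hstack([a,b]),(800,300)))
[print(c) for c in caps(f,cloud(f),zmax=45,box=(300,750,-500,-60))]
E
```

```text
42.3 [-0.78  0.18  0.26  1.78 -0.05  1.18  1.25] [469.1 232.  296. ]
('red', 539, -468, 28, 15, 140, (310, 346))
('purple', 617, -474, 28, 14, 154, (343, 336))
```

View pics/m10.png

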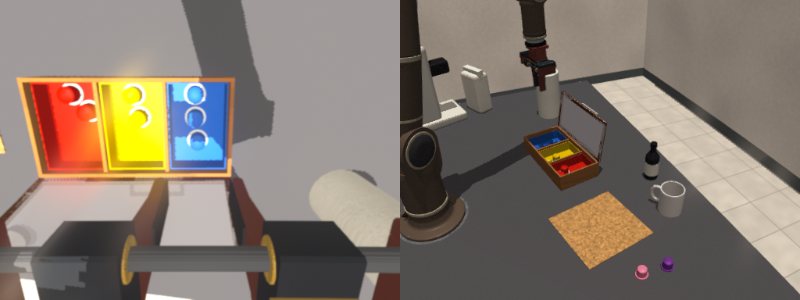

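All 7 capsules lie in their trays: red (70,95) and (88,112), yellow (132,95) and (140,118), blue (195,93), (195,117) and (195,140). The mat is empty and the lid still stands. Now I'll shut it.

```bash
python3 - <<'E'
from h import *
print(plan(636.5,152.8,290,np.deg2rad(10.4)))
E
```

```text
(array([-153.1, -106.4,    1.9]), array([1.000e-03, 0.000e+00, 1.562e+00]))
```

Emit:
carry_out(increments=[[-153,-106,2,0,0,1.562],[-153,-106,2,0,0,1.562],[-153,-106,2,0,0,1.562],[-153,-106,2,0,0,1.562],[-153,-106,2,0,0,1.562],[-153,-106,2,0,0,1.562],[-153,-106,2,0,0,1.562],[-153,-106,2,0,0,1.562],[-153,-106,2,0,0,1.562],[-153,-106,2,0,0,1.562],[-153,-106,2,0,0,1.562],[-153,-106,2,0,0,1.562]], hand=0.24)

```text
t: 43.9
tcp_pos: [636.5, 153.1, 289.3]
tcp_rot: [-2.009, -2.415, 0.001]
wrist_force: [0.4, -0.2, 0.2]
finger_gap: 21.1
grip_force: 0.0
```

```bash
python3 - <<'E'
from h import *
o=arm.get_obs(); print(o["t"],o["joint_pos"].round(2),o["tcp_pos"].round(1),plan(636.0,152.8,190,np.deg2rad(10.4),o))
f=grab_frame("wrist"); W=cloud(f,o)
q=(W-np.array([496,128,62]))@np.array([[.984,.178,0],[-.178,.984,0],[0,0,1.]]).T
m=(q[...,0]>128)&(q[...,0]<165)&(abs(q[...,1])<48)&(q[...,2]>115)&(q[...,2]<145); p=W[m]; print(len(p),np.median(q[m],0) if len(p) else 0)
m=(q[...,0]>60)&(q[...,0]<180)&(abs(q[...,1])<150)&(q[...,2]>140)&(q[...,2]<175);print(m.sum(), np.percentile(q[m],[2,50,98],axis=0).round() if m.any() else 0)
E
```

```text
43.9 [-0.74  0.48  0.65  1.48 -0.29  1.28  0.12] [636.5 153.1 289.3] (array([-0.2, -0.5, 99.3]), array([-0.001,  0.   ,  0.001]))
1459 [ 1.44146331e+02 -8.74006126e-02  1.34062238e+02]
2714 [[107. -28. 145.]
 [112.  67. 156.]
 [116. 133. 158.]]
```

Emit:
carry_out(increments=[[0,1,45,0,0,0],[0,1,80,0,0,0],[0,1,99,0,0,0],[0,1,99,0,0,0]])

```text
t: 44.45
tcp_pos: [637.1, 153.3, 189.8]
tcp_rot: [-2.01, -2.413, 0.003]
wrist_force: [0.0, 0.6, 0.9]
finger_gap: 20.8
grip_force: 0.0
```

Emit:
carry_out(increments=[[0,0,0,0,0,0],[0,0,0,0,0,0],[0,0,0,0,0,0],[0,0,0,0,0,0]], hand=0, force=15)

```text
t: 44.95
tcp_pos: [638.7, 153.5, 192.2]
tcp_rot: [2.009, 2.413, 0.004]
wrist_force: [1.8, -0.9, 5.1]
finger_gap: 9.5
grip_force: 15.0
```

Emit:
carry_out(increments=[[0,-16,-7,0,0,0],[0,-34,-11,0,0,0],[0,-52,-14,0,0,0],[0,-70,-14,0,0,0],[0,-88,-13,0,0,0],[0,-106,-8,0,0,0],[0,-123,-2,0,0,0],[0,-139,6,0,0,0],[0,-154,17,0,0,0],[0,-168,29,0,0,0],[0,-180,43,0,0,0],[0,-180,43,0,0,0]])

```text
t: 46.45
tcp_pos: [459.0, 121.4, 146.9]
tcp_rot: [-2.008, -2.414, 0.001]
wrist_force: [0.6, 3.4, -3.3]
finger_gap: 9.5
grip_force: 15.0
```

Emit:
carry_out(increments=[[0,-10,15,0,0,0],[0,-18,31,0,0,0],[0,-22,40,0,0,0],[0,-24,48,0,0,0],[0,-24,49,0,0,0],[0,-24,49,0,0,0]])

```text
t: 47.2
tcp_pos: [437.7, 117.0, 99.7]
tcp_rot: [-2.01, -2.414, -0.003]
wrist_force: [-0.6, 2.6, 9.7]
finger_gap: 9.3
grip_force: 15.0
```

Emit:
carry_out(increments=[[0,0,0,0,0,0],[0,0,0,0,0,0],[0,0,0,0,0,0],[0,0,-40,0,0,0],[0,0,-80,0,0,0],[0,-60,-160,0,0,0],[0,-60,-160,0,0,0],[0,-60,-160,0,0,0]], hand=0.5)

```text
t: 48.2
tcp_pos: [377.8, 106.0, 260.2]
tcp_rot: [-2.008, -2.415, -0.008]
wrist_force: [0.4, 0.4, -0.6]
finger_gap: 43.8
grip_force: 0.0
```

```bash
python3 - <<'E'
from h import *
o=arm.get_obs(); print(o["t"],o["tcp_pos"].round(1))
f=grab_frame("side"); a=f["pixels"]; W=cloud(f)
g=grab_frame("scene"); b=g["pixels"]
for X in (W,cloud(g)):
    q=(X-np.array([496,128,62]))@np.array([[.984,.178,0],[-.178,.984,0],[0,0,1.]]).T
    for lo,hi in((-75,-65),(65,75)):
        m=(q[...,0]>lo)&(q[...,0]<hi)&(abs(q[...,1])<150)&(q[...,2]<20)&(q[...,2]>-20); print(lo,m.sum(),np.median(q[m][:,2]).round(1))
cv2.imwrite("pics/m11.png",cv2.resize(np.hstack([a,b]),(800,300)))
E
```

```text
48.2 [377.8 106.  260.2]
-75 178 5.4
65 193 4.5
-75 201 8.5
65 185 8.8
```

View pics/m11.png

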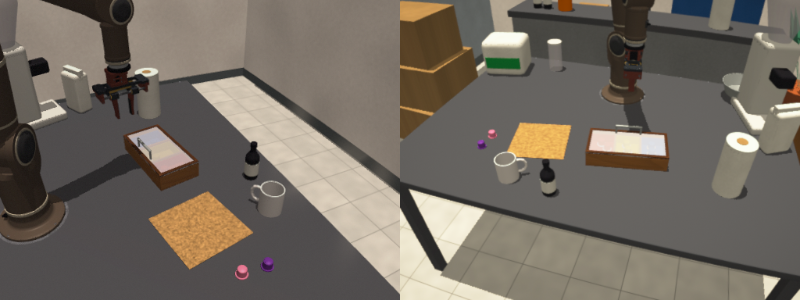

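The lid is level and shut (front and rear heights agree within 1 mm), the mat is empty, the mug, bottle and roll stand in place, and the gripper is clear.

```bash
python3 -c "
from workcell import arm
print(arm.sign_off())"
```

```text
the job is handed in; nothing more can be done
None
```

I opened the lid onto its stop, put all 7 capsules (2 red, 2 yellow, 3 blue) into their own trays, shut the lid, left the bottle, mug and paper roll untouched, and handed the job in; no verdict came back.

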